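# Set the casting flasks over the wax patterns

## Robot

A 6-joint arm with a two-finger parallel gripper is mounted at the origin on the work surface. World frame = base frame: x ahead of the robot, y to its left, z up, the work surface at z = 0. Lengths are in m, angles in degrees, forces in N, time in s.
With the tool pointing down it reaches from about 0.325 to 0.775 m from the base axis. Payload 5.5 kg.
Tool frame: the origin (TCP) lies at the centre of the arm's flange, where the gripper is bolted on; the fingertips stand 182 mm ahead of it and the grasp point (between the pads) lies 163 mm ahead of it; z points along the fingers, y is the direction in which the jaws open and shut (so a half turn about z gives the same grasp; the last joint's range is limited). The gripper opens to 88 mm and grips with 3 to 60 N. Pads are 20 mm wide; open, the fingers measure 115 mm over their backs; the gripper's body (75 mm by 178 mm) begins 61 mm behind the grasp point.
Start: joints at [-75.098, 5.22, 70.514, -0, 104.267, -3.249], TCP at [0.187, -0.57, 0.405] pointing down, gripper open.
Joint ranges: [-164.24, 164.24], [-49.07, 125.15], [9.68, 141.18], [-86.29, 266.29], [3.28, 154.24], [-151.56, 151.56]. Speed limits (degrees/s): [147.25, 147.25, 172.46, 180, 180, 180].

## Interface

Orientations are given as [roll, pitch, yaw] about the fixed x, y, z axes, in that order (R = Rz(yaw) Ry(pitch) Rx(roll)).
In Python, from station import r gives the robot as it stands. The module is installed in compiled form; this text tells all that it offers. Calls block until the motion is done:
- r.reach(position, orientation): joint-space move of the TCP to a pose.
- r.servo_line(position, rotation=None, speed=0.15): straight line of the TCP; rotation=None keeps the orientation; speed is the mean speed in m/s.
- r.move_joints(angles): joint-space move.
- r.let_go() and r.grab(squeeze=None): open the fingers fully, or close them until they stop; squeeze is the grip in N (None keeps the last).
- r.wait(seconds).
- r.inverse_kinematics(position, orientation): joint angles nearest the present ones, or None.
- r.sense(): the state.
- r.snapshot(name): name is "side" or "top"; returns a dict with "frame" (400x640x3 uint8, red, green, blue), "fx", "fy", "cx", "cy" (pixels), "R" (3x3) and "t" (3): a world point X has camera coordinates R X + t. Camera axes: x right, y down, z forward; pixel columns grow to the right and rows downward; lengths in m; the calibration is good to about 2 mm. A picture is of the moment at which its call begins. There is no depth.
A pose or a line that the arm cannot do raises r.IKError and nothing moves.
- r.hand_in(): hands the job in, once; it reports no verdict.
The state is a dict: "clock": time; "joints": joint angles; "joint_vel": joint speeds; "joint_torque": joint torques, N m; "tcp_pos": TCP position; "orientation": TCP orientation; "contact_force": force on the tool from outside, world axes, zero at the start; "torque": the same for the moment, N m; "opening": finger opening in m.
Only numpy, scipy, OpenCV 4.12 (cv2) and the standard library are available. Lean on these libraries where they do the work, as an engineer would, in place of code of your own. Each camera call takes 0.05 s, during which the arm holds its last target.

## Task

Pick out the three open steel casting flasks and stand each one upright over the wax pattern on the rubber sprue base of its own size (large on large, medium on medium, small on small), centred and sitting flat on the rubber. Do the large one first, then the medium, then the small, and set each flask down before letting go rather than dropping it. Leave the lidded tin, the wax puck and the brush where they are.

Things in the scene. Friction and masses are not known exactly. Their poses are not given: they have to be found in the camera images.
- flask_large: The large casting flask: a loose, bare steel tube, open at both ends, upright; 64 mm outside diameter, 59 mm inside, 60 mm tall. Origin: centre of its lower end; z along its axis, up. Either end may be down.
- base_large: The large sprue base: black rubber disc fixed to the bench, 94 mm diameter, 10 mm thick; in its middle a rubber cone (40 mm across, 7 mm high) with a blue wax pattern (three small rings around a central one; within 12.5 mm of the axis, top 42 mm above the bench). The large flask stands on the disc around these. Origin: centre of the underside, z up.
- flask_medium: The medium casting flask: a loose, bare steel tube, open at both ends, upright; 53 mm outside diameter, 48 mm inside, 52 mm tall. Origin: centre of its lower end; z along its axis, up. Either end may be down.
- base_medium: The medium sprue base: black rubber disc fixed to the bench, 80 mm diameter, 10 mm thick; in its middle a rubber cone (29 mm across, 7 mm high) with a blue wax pattern (two small rings beside a central one; within 10 mm of the axis, top 39 mm above the bench). The medium flask stands on the disc around these. Origin: centre of the underside, z up.
- flask_small: The small casting flask: a loose, bare steel tube, open at both ends, upright; 42 mm outside diameter, 37 mm inside, 45 mm tall. Origin: centre of its lower end; z along its axis, up. Either end may be down.
- base_small: The small sprue base: black rubber disc fixed to the bench, 66 mm diameter, 10 mm thick; in its middle a rubber cone (18 mm across, 7 mm high) with a blue wax pattern (a single ring; within 8 mm of the axis, top 38 mm above the bench). The small flask stands on the disc around these. Origin: centre of the underside, z up.
- tin: Bystander: a closed steel tin with a flat aluminium lid, 56 mm diameter, 45 mm tall, upright and loose. Origin: centre of its underside. Not a flask: it has a lid.
- wax_puck: Bystander: a loose solid blue wax disc, 56 mm diameter, 24 mm tall, with a thin steel pin standing 14 mm out of its middle. Origin: centre of its underside.
- brush: Bystander: a bench brush about 200 mm long and 43 mm wide, lying flat and loose beyond the other things. Origin: on its underside, between its ends; x along its length, from handle to bristles.
Things that resemble listed ones, but are neither listed nor needed, are in the scene too. Leave any orange look-alike of the flask_medium alone.

How it is judged:
By the outcome, as a careful person would: the job done as asked, in the order asked, and still so for the second after the job is handed in, with the robot touching nothing.
It also fails if it takes over 83 s, if anything falls off the work surface, if the arm or the gripper's body presses on something with over 40 N, if the wrist force passes 120 N, or if a joint passes its speed limit or range.

## Working session

There is one attempt and no reset: what is moved stays moved. The work goes in short steps, each a Python script; the robot and the scene stay as the last script left them, time stands still between calls to the robot, and variables do not carry over. Pictures are saved under pics/ and viewed, and the job is handed in when it is done.

```bash
mkdir -p pics
python3 - <<'E'
from station import r
import cv2,numpy as np
for n in("top","side"):
    s=r.snapshot(n); cv2.imwrite(f"pics/{n}0.png",s["frame"][:,:,::-1])
    print(n,s["fx"],s["fy"],s["cx"],s["cy"],np.round(s["R"],4).tolist(),np.round(s["t"],4).tolist(), np.round(-np.array(s["R"]).T@s["t"],3))
st=r.sense();print({k:np.round(v,3).tolist() for k,v in st.items()})
E
```

```text
top 371.2160537183672 371.2160537183672 321.5485879319755 204.67717380880455 [[-0.0038, -0.9998, 0.0181], [-0.9936, 0.0017, -0.1133], [0.1133, -0.0184, -0.9934]] [0.0032, 0.5828, 0.7495] [0.494 0.016 0.811]
side 364.82478651896565 364.82478651896565 315.81171555467466 201.37228325369662 [[-0.9602, -0.2791, -0.0068], [-0.177, 0.6273, -0.7584], [0.216, -0.7271, -0.6517]] [0.5598, 0.1164, 0.7994] [0.385 0.664 0.613]
{'clock': 0.1, 'joints': [-75.099, 5.259, 70.574, -0.001, 104.266, -3.25], 'joint_vel': [0.072, -0.008, -0.041, 0.019, 0.04, -0.017], 'joint_torque': [0.003, -44.786, -40.757, 0.07, 0.028, -0.0], 'tcp_pos': [0.187, -0.57, 0.404], 'orientation': [-179.902, -0.005, 18.151], 'contact_force': [0.55, -0.095, -0.289], 'torque': [0.044, -0.043, -0.003], 'opening': 0.088}
```

View pics/top0.png

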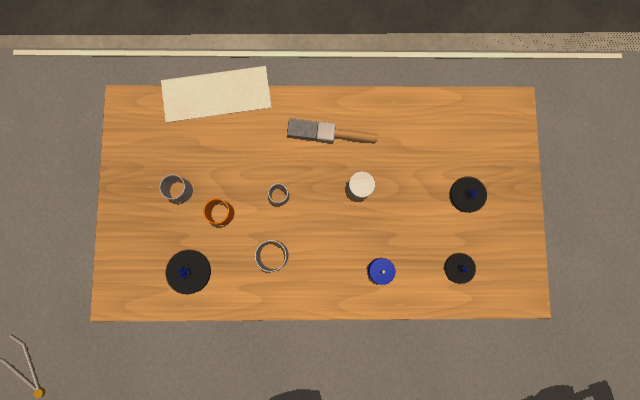

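View pics/side0.png

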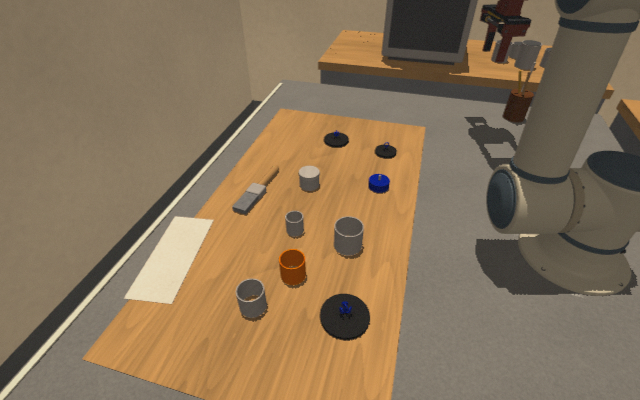

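Run:
```python
import cv2,numpy as np
a=cv2.imread("pics/top0.png");b=cv2.imread("pics/side0.png")
c=cv2.resize(a[165:300,150:310],None,fx=5,fy=5,interpolation=cv2.INTER_NEAREST)[:600]
cv2.imwrite("pics/ctop.png",cv2.resize(a[170:290,150:310],None,fx=5,fy=5,interpolation=cv2.INTER_CUBIC))
cv2.imwrite("pics/cside.png",cv2.resize(b[200:345,225:385],None,fx=4,fy=4,interpolation=cv2.INTER_CUBIC))
```

```text
(no output)
```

View pics/ctop.png

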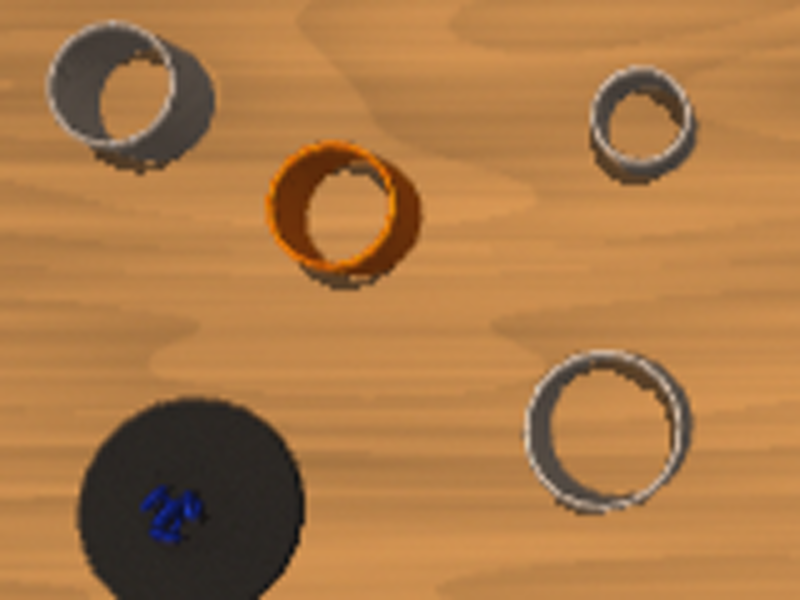

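View pics/cside.png

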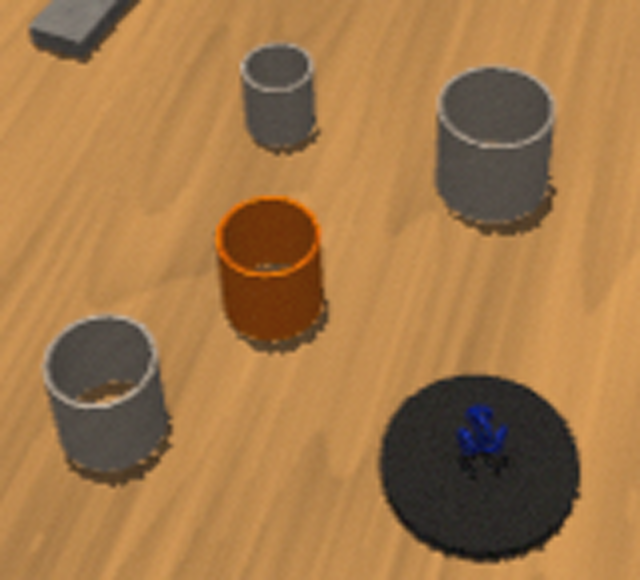

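```bash
cat > h.py <<'E'
import cv2,numpy as np
from scipy.optimize import least_squares
U=4
def cast(s,px,z):
    px=np.asarray(px,float).reshape(-1,2)
    R=np.array(s["R"]);t=np.array(s["t"]);C=-R.T@t
    d=np.c_[(px[:,0]-s["cx"])/s["fx"],(px[:,1]-s["cy"])/s["fy"],np.ones(len(px))]@R
    return (C+d*((z-C[2])/d[:,2])[:,None])[:,:2]
def up(s):
    im=cv2.resize(s["frame"],None,fx=U,fy=U,interpolation=cv2.INTER_CUBIC)
    return im,cv2.cvtColor(im,cv2.COLOR_RGB2HSV)
def fit(P,R=None,loss="soft_l1"):
    c0=(P.max(0)+P.min(0))/2
    if R: 
        q=least_squares(lambda q:np.hypot(*(P-q).T)-R,c0,loss=loss,f_scale=.001);return q.x,R,np.sqrt(np.mean(q.fun**2))
    q=least_squares(lambda q:np.hypot(*(P-q[:2]).T)-q[2],[*c0,.04],loss=loss,f_scale=.001);return q.x[:2],q.x[2],np.sqrt(np.mean(q.fun**2))
def topx(ctr): return (ctr.reshape(-1,2)+.5)/U-.5
def rim(s,guess,z,R,box=22,vmin=None):
    im,h=up(s)
    m=(h[...,1]<75)
    g=np.array(guess);w=np.zeros(m.shape,bool);x0,y0=((g-box)*U).astype(int);x1,y1=((g+box)*U).astype(int)
    w[max(y0,0):y1,max(x0,0):x1]=1
    v=vmin or 135
    mm=m&w&(h[...,2]>v)
    ys,xs=np.nonzero(mm);P=cast(s,topx(np.c_[xs,ys]),z)
    c,_,_=fit(P)
    k=abs(np.hypot(*(P-c).T)-R)<.004
    a=fit(P[k],R);b=fit(P[k]);return a[0],b[0],b[1],a[2],len(P)
def base(s,guess,R,z=.01,vmax=80):
    im,h=up(s)
    m=((h[...,2]<vmax)&(h[...,1]<110))|((h[...,0]>105)&(h[...,0]<135)&(h[...,1]>110))
    m=cv2.morphologyEx(m.astype(np.uint8),cv2.MORPH_OPEN,np.ones((7,7)))
    cs,_=cv2.findContours(m,cv2.RETR_EXTERNAL,cv2.CHAIN_APPROX_NONE)
    c=max((c for c in cs if cv2.pointPolygonTest(c,(guess[0]*U,guess[1]*U),False)>=0),key=len)
    P=cast(s,topx(c),z);C=-np.array(s["R"]).T@s["t"]
    c0=fit(P,R)[0]; d=c0-C[:2];d/=np.linalg.norm(d)
    P=P[(P-c0)@d>-.1*R]
    a=fit(P,R);b=fit(P);return a[0],b[0],b[1],a[2],len(P)
def show(n,x): print(n,np.round(x[0],4),"free",np.round(x[1],4),"R %.4f rms %.4f n %d"%x[2:])
E
python3 - <<'E'
from h import *
from station import r
T=r.snapshot("top");S=r.snapshot("side")
F={"L":((271,256),(349,231),.060,.03075),"M":((175,187),(251,291),.052,.02525),"S":((278,194),(295,218),.045,.01975)}
B={"L":((200,280),(335,320),.047),"M":((460,200),(336,142),.040),"S":((455,272),(386,153),.033)}
for k,(a,b,z,R) in F.items():
    show("top "+k,rim(T,a,z,R)); 
    show("side "+k,rim(S,b,z,R))
for k,(a,b,R) in B.items():
    show("btop "+k,base(T,a,R))
    show("bside "+k,base(S,b,R))
for n,p,z in(("tin",(362,184),.045),("puck",(381,271),.024),("brush",(330,131),.02)): print(n,cast(T,[p],z))
E
```

```text
top L [0.4776 0.1051] free [0.4776 0.1051] R 0.0303 rms 0.0008 n 1453
side L [0.4781 0.1062] free [0.478  0.1063] R 0.0302 rms 0.0008 n 710
top M [0.6191 0.3093] free [0.619  0.3093] R 0.0249 rms 0.0007 n 808
side M [0.6195 0.3112] free [0.6194 0.3113] R 0.0249 rms 0.0007 n 1091
top S [0.6066 0.093 ] free [0.6066 0.093 ] R 0.0194 rms 0.0007 n 724
side S [0.6074 0.0943] free [0.6075 0.0943] R 0.0193 rms 0.0008 n 340
btop L [0.4442 0.2834] free [0.4437 0.2855] R 0.0452 rms 0.0009 n 268
bside L [0.4437 0.2889] free [0.4439 0.2868] R 0.0453 rms 0.0009 n 282
btop M [ 0.6077 -0.3199] free [ 0.6086 -0.3222] R 0.0380 rms 0.0011 n 216
bside M [ 0.6093 -0.3182] free [ 0.61   -0.3216] R 0.0371 rms 0.0017 n 119
btop S [ 0.4487 -0.2939] free [ 0.4483 -0.2962] R 0.0311 rms 0.0010 n 184
bside S [ 0.4492 -0.2925] free [ 0.4494 -0.2957] R 0.0304 rms 0.0015 n 107
tin [[ 0.62482678 -0.08310799]]
puck [[ 0.44365592 -0.12275037]]
brush [[ 0.74694502 -0.01787915]]
```

```bash
cat > m.py <<'E'
from station import r
import numpy as np
def fz(): return np.array(r.sense()["contact_force"])
def pick(xy,yaw,g,squeeze=25,up=.30):
    o=[180,0,yaw]
    r.reach([*xy,up],o)
    r.servo_line([*xy,g+.163],speed=.15)
    r.grab(squeeze); st=r.sense()
    print("opening",st["opening"],"F",np.round(st["contact_force"],1),"t",st["clock"])
    r.servo_line([*xy,.31],speed=.15)
    st=r.sense();print("lifted",st["opening"],np.round(st["contact_force"],1),"tcp",np.round(st["tcp_pos"],4),"t",st["clock"])
def above(xy,yaw,z=.31):
    r.reach([*xy,z],[180,0,yaw]); st=r.sense()
    print("above",np.round(st["tcp_pos"],4),np.round(st["orientation"],1),st["opening"],"t",st["clock"])
def lower(xy,g):
    z=g+.163+.01
    r.servo_line([*xy,z+.004],speed=.12); r.wait(.15)
    f0=fz()[2];n=0
    while n<14:
        n+=1; r.servo_line([*xy,z+.004-n*.0006],speed=.02); f=fz()
        if abs(f[2]-f0)>4: break
    st=r.sense();print("down n",n,"df",round(f[2]-f0,1),"F",np.round(f,1),"tcp",np.round(st["tcp_pos"],4),"want z",round(z,4),"t",st["clock"])
def release(xy,up=.30):
    r.let_go();print("F",np.round(fz(),1)); r.servo_line([*xy,up],speed=.18); print("t",r.sense()["clock"])
E
python3 - <<'E'
from h import *
from m import *
T=r.snapshot("top");S=r.snapshot("side")
B={"L":((200,280),(335,320),.047),"M":((460,200),(336,142),.040),"S":((455,272),(386,153),.033)}
for k,(a,b,R) in B.items():
    show("btop "+k,base(T,a,R,vmax=110)); show("bside "+k,base(S,b,R,vmax=110))
pick([.4778,.1056],102,.035)
E
```

```text
btop L [0.4442 0.2834] free [0.4438 0.2855] R 0.0452 rms 0.0009 n 272
bside L [0.4436 0.2887] free [0.4439 0.2867] R 0.0453 rms 0.0009 n 282
btop M [ 0.6076 -0.3199] free [ 0.6086 -0.3221] R 0.0381 rms 0.0011 n 216
bside M [ 0.6094 -0.3192] free [ 0.6102 -0.3229] R 0.0370 rms 0.0024 n 119
btop S [ 0.4487 -0.2939] free [ 0.4483 -0.2961] R 0.0312 rms 0.0010 n 185
bside S [ 0.4492 -0.2932] free [ 0.4493 -0.2964] R 0.0305 rms 0.0016 n 107
opening 0.06386987462535273 F [-3.  -0.6  4.8] t 4.2583
lifted 0.06392886095413328 [-0.2  0.2 -4.4] tcp [0.4776 0.1056 0.3084] t 5.1583
```

```bash
python3 - <<'E'
from h import *
from m import *
above([.4438,.2861],122.8)
for n in("side","top"):
    s=r.snapshot(n); cv2.imwrite(f"pics/L_{n}.png",s["frame"][150:400,100:500,::-1])
E
python3 -c "
import cv2,numpy as np
a=[cv2.imread(f'pics/L_{n}.png') for n in('side','top')]
cv2.imwrite('pics/L_held.png',np.hstack(a))"
```

```text
above [0.4437 0.286  0.309 ] [-179.9    0.   122.8] 0.06442643887795368 t 5.9167
```

View pics/L_held.png

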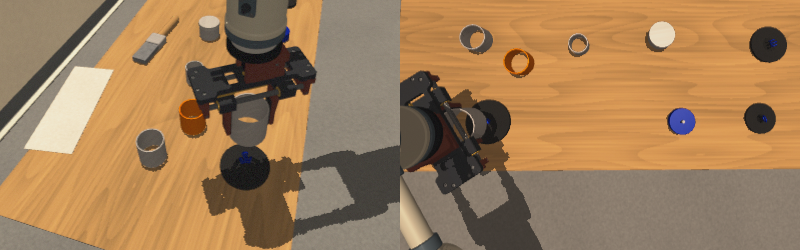

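The side crop (left) shows the large flask held upright between the fingers, at crop (250,120). It is above the large base at (244,166). I'll lower it now.

Run:
```python
from m import *
lower([.4438,.2861],.035)
```

```text
down n 7 df 9.7 F [-3.4 -2.   6. ] tcp [0.4438 0.2861 0.2087] want z 0.208 t 8.8833
```

Run:
```python
from h import *
from m import *
release([.4438,.2861])
r.reach([.5,.05,.33],[180,0,100])
T=r.snapshot("top");S=r.snapshot("side")
c=[T["frame"][180:340,120:300],S["frame"][180:340,220:400]]
cv2.imwrite("pics/L_done.png",cv2.resize(np.hstack(c)[:,:,::-1],None,fx=2,fy=2))
for s,n in((T,"top"),(S,"side")):
    g=np.array(s["R"])@[.4438,.2861,.07]+s["t"]; g=[s["fx"]*g[0]/g[2]+s["cx"],s["fy"]*g[1]/g[2]+s["cy"]]
    print(n,np.round(g)); show(n,rim(s,g,.07,.03075,box=24))
```

```text
F [ 0.2  0.4 -0.3]
t 10.1167
top [176. 273.]
top [0.4451 0.2851] free [0.445  0.2853] R 0.0303 rms 0.0008 n 1111
side [346. 295.]
side [0.4449 0.2868] free [0.4449 0.2869] R 0.0303 rms 0.0008 n 1803
```

View pics/L_done.png

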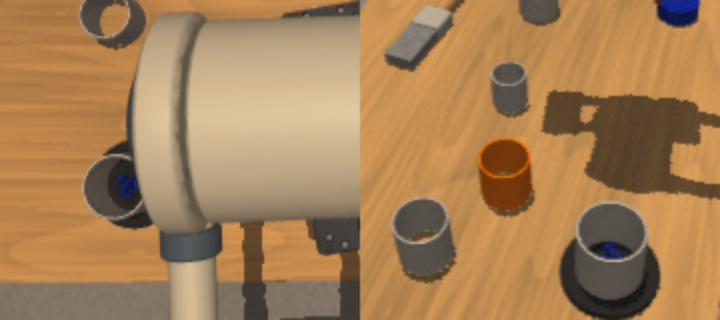

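The picture shows the large flask upright on its base, with its rim at side crop (610,235) and the pattern inside. It is about 1.2 mm off centre. Next is the medium one.

Run:
```python
from h import *
from m import *
print(cast(r.snapshot("side"),[(292,258)],.052))
pick([.6193,.3103],60,.031)
above([.6092,-.3222],62.1)
S=r.snapshot("side");T=r.snapshot("top")
c=[T["frame"][120:320,380:580],S["frame"][60:260,240:440]]
cv2.imwrite("pics/M_held.png",cv2.resize(np.hstack(c)[:,:,::-1],None,fx=2,fy=2))
```

```text
[[0.56873775 0.2183143 ]]
opening 0.05222268530652918 F [-0.6 -0.3  1.1] t 13.85
lifted 0.05238570827360522 [ 0.1 -0.1 -1.9] tcp [0.6192 0.3102 0.3083] t 14.775
above [ 0.6098 -0.3211  0.31  ] [180.   -0.   62.2] 0.05226591041199769 t 17.0333
```

View pics/M_held.png

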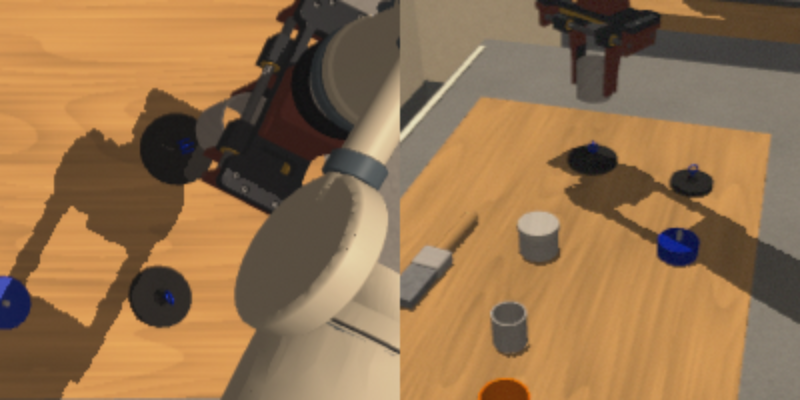

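The side crop shows the medium flask held upright at (593,78), above the medium base at (592,158). I'll lower it.

Run:
```python
from m import *
lower([.6092,-.3222],.031)
```

```text
down n 8 df 7.9 F [-2.4  1.   6. ] tcp [ 0.6092 -0.3222  0.2041] want z 0.204 t 20.2833
```

Run:
```python
from h import *
from m import *
release([.6092,-.3222])
r.reach([.6070,.0937,.30],[180,0,99])
T=r.snapshot("top");S=r.snapshot("side")
c=[T["frame"][140:300,400:560],S["frame"][100:260,270:430]]
cv2.imwrite("pics/M_done.png",cv2.resize(np.hstack(c)[:,:,::-1],None,fx=2.5,fy=2.5))
for s,n in((T,"top"),(S,"side")):
    g=np.array(s["R"])@[.6092,-.3222,.062]+s["t"]; g=[s["fx"]*g[0]/g[2]+s["cx"],s["fy"]*g[1]/g[2]+s["cy"]]
    print(n,np.round(g)); show(n,rim(s,g,.062,.02525,box=18))
```

```text
F [-0.1 -0.3  0.8]
t 21.7
top [479. 190.]
top [ 0.6098 -0.3215] free [ 0.6097 -0.3215] R 0.0248 rms 0.0007 n 991
side [337. 123.]
side [ 0.6297 -0.4106] free [ 0.6297 -0.4106] R 0.0256 rms 0.0023 n 5576
```

View pics/M_done.png

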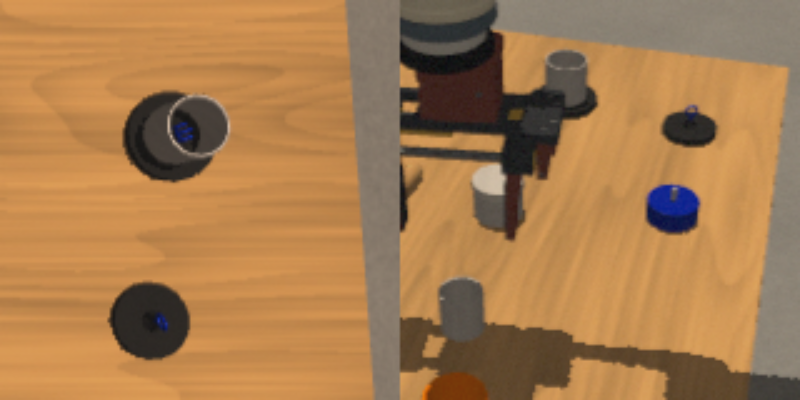

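The medium flask stands upright on its base, with its rim at top crop (198,125). The top fit puts it 0.9 mm off centre. I'm discarding the side fit because grey bench got into its mask. Next is the small one.

Run:
```python
from h import *
from m import *
pick([.6070,.0937],99,.028)
above([.4488,-.2962],56.6)
S=r.snapshot("side");T=r.snapshot("top")
c=[T["frame"][160:360,380:580],S["frame"][60:260,280:480]]
cv2.imwrite("pics/S_held.png",cv2.resize(np.hstack(c)[:,:,::-1],None,fx=2,fy=2))
```

```text
opening 0.04238844598676132 F [ 0.2 -0.6  0.7] t 25.2333
lifted 0.04183299901226454 [ 0.9  0.4 -2.2] tcp [0.6068 0.0937 0.3085] t 26.175
above [ 0.4493 -0.2955  0.3099] [-180.    -0.    56.7] 0.04254093094214983 t 27.725
```

View pics/S_held.png

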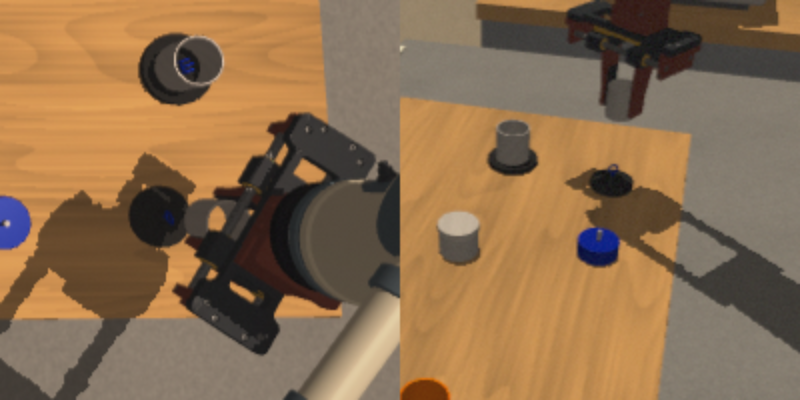

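The side crop shows the small flask held upright at (619,97), above the small base at (611,182). I'll lower it, release it and check.

Run:
```python
from h import *
from m import *
lower([.4488,-.2962],.028)
release([.4488,-.2962])
r.reach([.187,-.57,.405],[180,0,18])
T=r.snapshot("top");S=r.snapshot("side")
cv2.imwrite("pics/fin_top.png",T["frame"][:,:,::-1]);cv2.imwrite("pics/fin_side.png",S["frame"][:,:,::-1])
for k,x,y,z,R,b in(("L",.4438,.2861,.07,.03075,24),("M",.6092,-.3222,.062,.02525,18),("S",.4488,-.2962,.055,.01975,15)):
  for s,n in((T,"top"),(S,"side")):
    g=np.array(s["R"])@[x,y,z]+s["t"]; g=[s["fx"]*g[0]/g[2]+s["cx"],s["fy"]*g[1]/g[2]+s["cy"]]
    show(k+n,rim(s,g,z,R,box=b if n=="top" or k=="L" else 12))
print(r.sense()["clock"])
```

```text
down n 8 df 6.6 F [-2.9  1.4  5. ] tcp [ 0.4489 -0.2962  0.2009] want z 0.201 t 31.0
F [-0.3 -0.1  0.2]
t 32.5583
Ltop [0.445  0.2853] free [0.4451 0.2853] R 0.0303 rms 0.0007 n 1275
Lside [0.445  0.2868] free [0.445  0.2868] R 0.0303 rms 0.0007 n 1624
Mtop [ 0.6098 -0.3216] free [ 0.6098 -0.3215] R 0.0248 rms 0.0007 n 855
Mside [ 0.6269 -0.3532] free [ 0.6266 -0.3537] R 0.0247 rms 0.0009 n 114
Stop [ 0.45   -0.2954] free [ 0.4499 -0.2953] R 0.0193 rms 0.0007 n 708
Sside [ 0.4503 -0.2943] free [ 0.4507 -0.2951] R 0.0191 rms 0.0008 n 43
34.1167
```

View pics/fin_top.png

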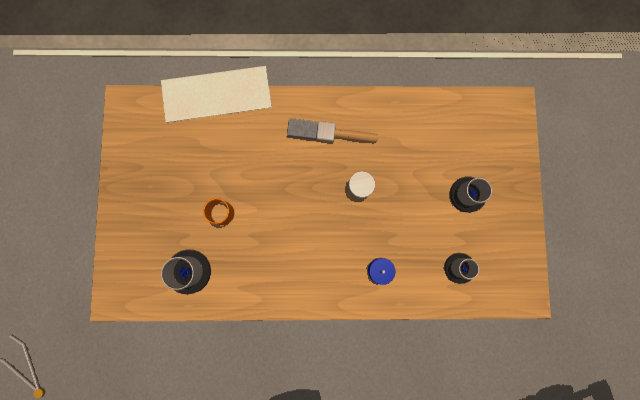

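View pics/fin_side.png

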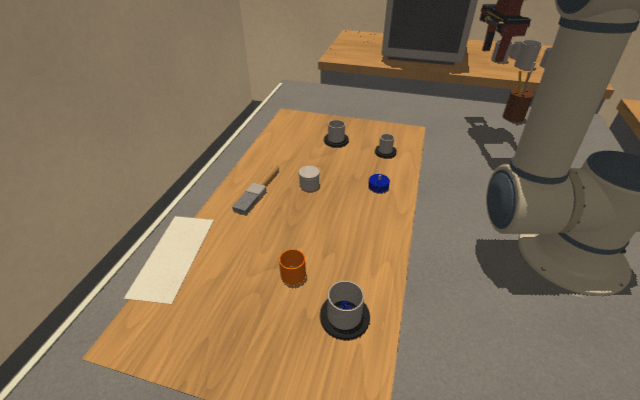

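All three flasks stand on their own bases: top view large (177,273), medium (479,190), small (468,268). The tin, puck, brush and orange tube are where they were.

```bash
python3 -c "
from station import r
print(r.hand_in())"
```

```text
the job is handed in; nothing more can be done
None
```

I stood the large, medium and small flasks, in that order, on the bases of their own size. Each was lowered until it touched the rubber (6.6–9.7 N), then released. The job was handed in at about 34 s on the robot's clock, and the station gave no verdict.

- **Centring:** the last top-view rim fits put the flask centres about 1.4 mm (large), 0.9 mm (medium) and 1.4 mm (small) from the measured base centres. That is within the 2 mm calibration.
- **Sitting flat:** each flask touched down within 1 mm of the expected height, and all three look upright in both views. The rim fits assumed that height, so they do not check flatness separately.
- **Bystanders:** the tin, puck, brush and orange tube appear unmoved. I compared these by eye in the first and last pictures.
- **Checks that disagreed:** the side-view rim fit for the medium flask was about 36 mm off the base centre. I discarded it because its first attempt had picked up grey bench and its last had only a few pixels (114), while the pictures show the flask centred. The small flask's side fit also had few pixels (43), but it agreed with the top view to about 1 mm.

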